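Vent the last bottle of an autoclave load

ROBOT

A 6-joint arm with a two-finger parallel gripper is mounted at the origin on the work surface. World frame = base frame: x ahead of the robot, y to its left, z up, the work surface at z = 0. Lengths are in m, angles in degrees, forces in N, time in s.
With the tool pointing down it reaches from about 0.4 to 0.825 m from the base axis. Payload 7 kg.
Tool frame: the origin (TCP) lies midway between the tips of the shut fingers; the grasp point (between the pads) lies 19 mm behind it; z points along the fingers, y is the line along which they close (so a half turn about z gives the same grasp; the last joint's range is limited). The gripper opens to 88 mm and grips with 3 to 60 N. Pads are 19 mm wide; open, the fingers measure 130 mm over their backs; the gripper's body (78 mm by 193 mm) begins 47 mm behind the grasp point.
Start: joints at [88.585, 20.546, 0.682, 0, -70.136, -16.507], TCP at [0.208, 0.642, 0.227] pointing down, gripper open.
Joint ranges: [-176.03, 176.03], [-82.01, 121.73], [-58.28, 71.71], [-173.87, 95.51], [-174.79, -0.11], [-173.66, 173.66]. Speed limits (degrees/s): [136.94, 136.94, 172.46, 180, 180, 180].

INTERFACE

Orientations are given as [roll, pitch, yaw] about the fixed x, y, z axes, in that order (R = Rz(yaw) Ry(pitch) Rx(roll)).
In Python, from plant import ctrl gives the robot as it stands. The module is installed in compiled form; this text tells all that it offers.
- The arm moves only by the tool send_rows, never from a script. Its argument "plan" is a list that holds one entry, the list of rows, each a list of 6 numbers: the shift along the tool's x, y, z in cm, then the turn, a rotation vector about the tool's x, y, z in degrees. A call has 1 to 8 rows; each row is the pose to reach, as a shift and turn from the pose commanded when the call began, along the tool's axes at that moment; what a row does not reach only later rows make up. A row lasts 1/12 s, in which the tool goes at most 41.7 mm and 7.16 degrees, less where a joint would pass 70% of its speed; a pose out of reach is approached as far as the arm can. A call with a gripper value outside its range is refused whole. "fingers" is the opening, from 0 (shut) to 1 (fully open), set as the call begins (left out, the last holds). The fingers move at their own pace and stop on an object; the grip force is fixed at half the most. Time passes only in rows, so rows that repeat a pose let the fingers close. It gives the time, the measured TCP pose, the force, the opening and the grip force at its end, in the units of the state.
- ctrl.get_obs(): the state, without advancing time (a new reading comes with each control period).
- ctrl.snapshot(name): name is "scene" or "side" or "wrist"; returns a dict with "img" (480x640x3 uint8, red, green, blue), "K" (3x3 intrinsics, pixels), "pose" (4x4, takes a point from camera to world coordinates). Camera axes: x right, y down, z forward; pixel columns grow to the right and rows downward; lengths in m; the calibration is good to about 2 mm. A picture is of the moment at which its call begins. There is no depth.
- ctrl.close_job(): hands the job in; it is judged then, once.
The state is a dict: "clock": time; "joint_pos": joint angles; "qvel": joint speeds; "tau": joint torques, N m; "tool_pos": TCP position; "orientation": TCP orientation; "force": force on the tool from outside, world axes, zero at the start; "moment": the same for the moment, N m; "opening": finger opening in m; "gripper_force": force on a finger pad.
Only numpy, scipy, OpenCV 4.12 (cv2) and the standard library are available. Lean on these libraries where they do the work, as an engineer would, in place of code of your own. Each camera call takes 0.05 s, during which the arm holds its last target. There are 200 camera calls.

TASK

Stand the square amber bottle with the red screw cap upright in the one open cell of the blue crate, the cell with the green pad. Then thread its cap down (clockwise from above) until it bottoms out, back it off a quarter turn so that the bottle can vent, and finish with the gripper still holding the cap there and the bottle standing in its cell; do not let go at the end. Do not drop the bottle, and leave the three jars standing in their cells.

Things in the scene. Friction and masses are not known exactly. Their poses are not given: they have to be found in the camera images.
- bottle: The loose square amber bottle, 0.32 to 0.5 kg with its cap, standing on the bench at the start. Body 50 x 50 mm square, 70 mm tall (vertical edges rounded 3 mm), then a shoulder and neck up to the cap. Origin: centre of its underside; z up along the bottle, x and y square to its side faces. A white paper label is on its -x face.
- cap: Red ribbed screw cap on the bottle's axis, 44 mm diameter, 26 mm tall. Origin: centre of its underside, 80 mm above the bottle's underside when fully home, rising 4 mm per turn unscrewed. White stripe on top along its -x: points to the bottle's label side when home. It cannot come off, and is the grip for lifting and carrying the bottle (the thread carries the weight).
- cap_turn (a joint): Turn of the cap on the bottle, rad: 0 = bottomed out (hard stop), growing as it is unscrewed (anticlockwise from above). Starts 2.4 to 3.6, caught on its thread. Friction about 0.03 N m; stays where it is left. In the crate the square cell keeps the bottle from turning, but for about 0.15 rad of play either way.
- crate: The blue divided crate, fixed to the bench: 126 x 126 mm outside, 50 mm tall, walls and dividers 4 mm, two by two cells each 59 x 59 mm, floor 5 mm thick. Origin: centre of its underside; x and y along its walls. Cell centres lie at 31.5 mm either way in its x and y.
- pad: The green pad fixed on the floor of the one open cell, at the cell's centre: 52 x 52 x 2 mm. Origin: centre of its underside, 5 mm above the bench; its top, on which the bottle is to stand, is 7 mm above the bench. x and y along the cell's walls.
- jar1: A short square amber jar with a round white lid, bystander, standing in one of the other cells of the crate: 50 x 50 mm, 56 mm tall, so its top is 61 mm above the bench. Origin: centre of its underside.
- jar2: A bystander jar like jar1, in another cell.
- jar3: A bystander jar like jar1, in another cell.
Things that resemble listed ones, but are neither listed nor needed, are in the scene too. Leave any grey or pink look-alike of the bottle alone.

How it is judged:
By the outcome, as a careful person would: the job done as asked, in the order asked, and still so for the second after the job is handed in, while the arm keeps its last pose, push and grip.
It also fails if it takes over 64 s, if anything falls off the work surface, if the arm or the gripper's body presses on something with over 40 N, if the wrist force passes 120 N, or if a joint passes its speed limit or range.

## Working session

There is one attempt and no reset: what is moved stays moved. The work goes in short steps, Python scripts to look and compute and a tool call to move; the robot and the scene stay as the last step left them, time stands still between calls to the robot, and variables do not carry over. Pictures are saved under pics/ and viewed, at most 10 in all, crops included, and the job is handed in when it is done.

Besides the shell and the picture viewer there is one more tool, called after ">>>" as name(argument=value, ...) on one line, values as JSON. send_rows: Moves the arm, as the interface text tells. Its arguments: {"type":"object","properties":{"plan":{"type":"array","items":{"type":"array","items":{"type":"array","items":{"type":"number"}}}},"fingers":{"type":"number"}},"required":["plan"]}

```bash
mkdir -p pics
cat > h.py <<'E'
import numpy as np, cv2
from plant import ctrl
def snap(n,f=None):
    s=ctrl.snapshot(n)
    if f: cv2.imwrite('pics/'+f,s['img'][:,:,::-1])
    return s
def ray(s,u,v):
    d=s['pose'][:3,:3]@np.linalg.inv(s['K'])@np.array([u,v,1.]); return s['pose'][:3,3],d/np.linalg.norm(d)
def onz(s,u,v,z):
    o,d=ray(s,u,v); return o+d*(z-o[2])/d[2]
def tri(L):
    A=np.zeros((3,3));b=np.zeros(3);R=[ray(*l) for l in L]
    for o,d in R:
        M=np.eye(3)-np.outer(d,d);A+=M;b+=M@o
    p=np.linalg.solve(A,b);return p,[np.linalg.norm((np.eye(3)-np.outer(d,d))@(p-o)) for o,d in R]
def proj(s,p):
    T=np.linalg.inv(s['pose']);q=s['K']@(T[:3,:3]@np.asarray(p)+T[:3,3]);return q[:2]/q[2]
E
python3 - <<'E'
from h import *
o=ctrl.get_obs();print(o)
a=[]
for n in("scene","side","wrist"):
    s=snap(n);a.append(cv2.resize(s['img'],(400,300),interpolation=cv2.INTER_AREA) if 0 else s['img']);print(n,s['pose'].round(3).tolist(),s['K'][0,0])
    cv2.imwrite(f'pics/{n}0.png',s['img'][:,:,::-1])
E
```

```text
{'clock': 0.0, 'joint_pos': array([ 8.85843400e+01,  2.05916864e+01,  6.32820977e-01, -1.94552717e-02,
       -7.01369523e+01, -1.65060088e+01]), 'qvel': array([-0.07070735, -0.08745349,  0.10478558, -0.08451858,  0.02381216,
        0.00191431]), 'tau': array([-3.99249475e-04, -5.82712662e+01,  2.93063700e+01,  6.99740991e+00,
        6.98400821e-03, -1.65924876e-04]), 'tool_pos': array([0.20759742, 0.64175411, 0.22561472]), 'orientation': array([ 1.79902934e+02, -9.69046520e-03, -1.79282863e+01]), 'force': array([-0.0199321 , -0.9808153 ,  1.04833568]), 'moment': array([-0.10168206,  0.03820254,  0.02020176]), 'gripper_force': 0.0, 'opening': 0.08801325040546583}
scene [[-0.459, 0.737, -0.496, 0.908], [0.888, 0.392, -0.241, 0.181], [0.017, -0.551, -0.834, 0.63], [0.0, 0.0, 0.0, 1.0]] 444.20696705093206
side [[0.924, -0.27, 0.27, 0.377], [-0.381, -0.626, 0.68, -0.458], [-0.015, -0.732, -0.682, 0.553], [0.0, 0.0, 0.0, 1.0]] 568.1900333809554
wrist [[-0.308, -0.915, -0.26, 0.278], [-0.951, 0.297, 0.082, 0.619], [0.002, 0.273, -0.962, 0.385], [0.0, 0.0, 0.0, 1.0]] 415.52044259625563
```

View pics/scene0.png

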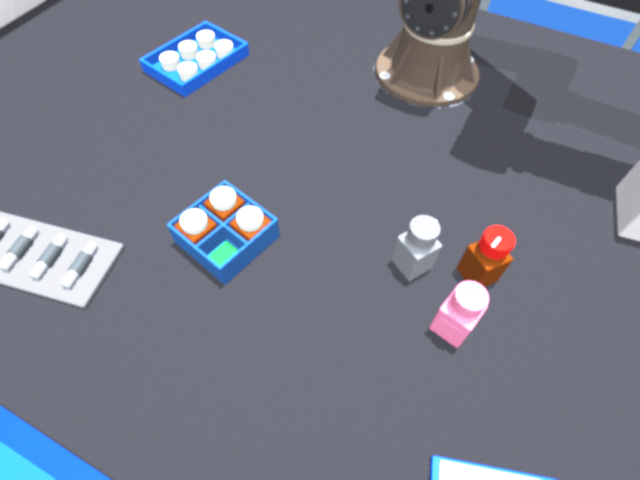

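View pics/side0.png

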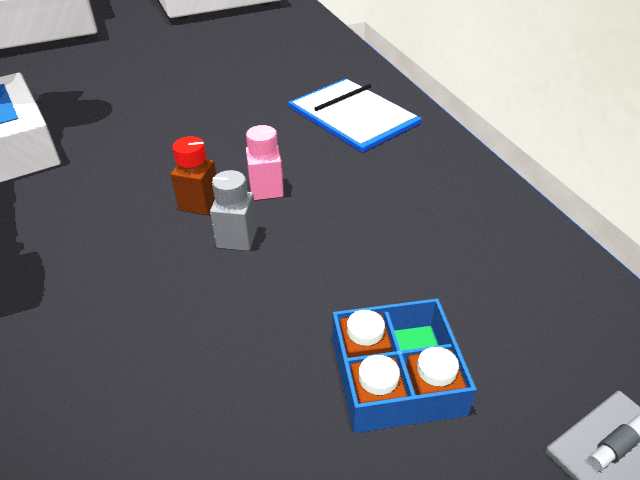

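Candidates: amber bottle with red cap, scene (490,255) / side (192,175); grey look-alike, scene (417,245); pink look-alike, scene (462,312). I choose the amber one. The open cell with the green pad is at scene (224,252) / side (416,338).

```bash
cat >> h.py <<'E'
def red(im):
    h=cv2.cvtColor(im,cv2.COLOR_RGB2HSV);H,S,V=cv2.split(h)
    return (((H<5)|(H>174))&(S>150)&(V>120)).astype(np.uint8)
def green(im):
    H,S,V=cv2.split(cv2.cvtColor(im,cv2.COLOR_RGB2HSV));return ((H>50)&(H<85)&(S>120)&(V>80)).astype(np.uint8)
def blue(im):
    H,S,V=cv2.split(cv2.cvtColor(im,cv2.COLOR_RGB2HSV));return ((H>98)&(H<118)&(S>150)&(V>60)).astype(np.uint8)
def big(m,near=None):
    n,l,st,c=cv2.connectedComponentsWithStats(m)
    if near is None: k=1+np.argmax(st[1:,4])
    else: k=min((k for k in range(1,n) if st[k,4]>150),key=lambda k:np.hypot(*(c[k]-near)))
    return (l==k).astype(np.uint8),st[k],c[k]
E
python3 - <<'E'
from h import *
S={n:snap(n) for n in("scene","side")}
c=[]
for n,(x,y),r in(("scene",(490,255),70),("side",(205,185),70)):
    im=S[n]['img'];c.append(cv2.resize(im[y-r:y+r,x-r:x+r],(390,390),interpolation=cv2.INTER_CUBIC))
    m,st,ce=big(red(im),(x,y-10));print(n,'red',st,ce)
    v=im[...,0][m>0];print(np.percentile(v,[5,25,50,75,95]))
    m,st,ce=big(green(im));print('green',st,ce)
w=cv2.imread('pics/wrist0.png')[:,:,::-1]
cv2.imwrite('pics/crop0.png',np.hstack(c)[:,:,::-1])
E
```

```text
scene red [479 226  36  34 816] [496.65563725 242.1127451 ]
[206. 233. 255. 255. 255.]
green [210 241  27  24 324] [222.9537037  252.45061728]
side red [172 136  34  32 838] [188.5823389  151.81742243]
[184.7 212.  227.  255.  255. ]
green [395 326  43  24 759] [415.46376812 337.51910408]
```

View pics/crop0.png

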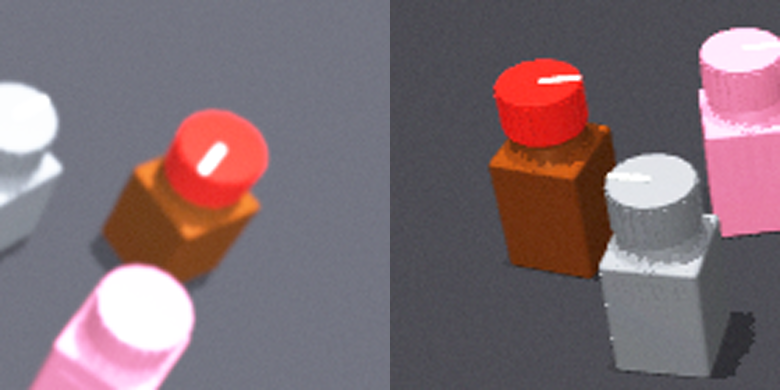

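View pics/wrist0.png

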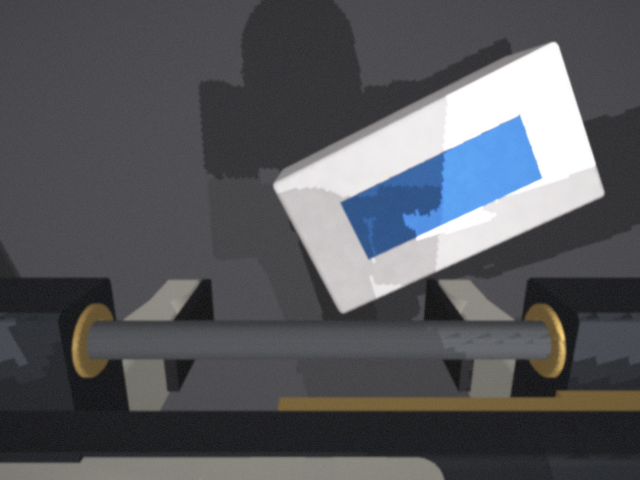

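The crop confirms an amber square bottle with a red ribbed cap. The stripe runs outward from the cap's centre, to about (200,173) in the left crop and (582,77) in the right one. The wrist picture shows only an unrelated white box.

Run:
```python
from h import *
S={n:snap(n) for n in("scene","side")}
near={"scene":(496,242),"side":(189,152)};tops={};st={}
for n,s in S.items():
    im=s['img'];m,_,_=big(red(im),near[n])
    m=cv2.morphologyEx(m,cv2.MORPH_CLOSE,np.ones((9,9),np.uint8))
    g=im.astype(int);top=((m>0)&(g[...,0]>=244)).astype(np.uint8)
    top,_,_=big(cv2.morphologyEx(top,cv2.MORPH_OPEN,np.ones((3,3),np.uint8)),near[n])
    cn=max(cv2.findContours(top,cv2.RETR_EXTERNAL,cv2.CHAIN_APPROX_NONE)[0],key=cv2.contourArea)
    e=cv2.fitEllipse(cv2.convexHull(cn));tops[n]=e[0];print(n,'top',e)
    w=((m>0)&(g[...,1]>150)&(g[...,2]>150));v,u=np.nonzero(w);st[n]=(u.mean(),v.mean());print('stripe',st[n],len(u))
    b,_,_=big(blue(im),(224,230) if n=="scene" else (402,365))
    cn=max(cv2.findContours(b,cv2.RETR_EXTERNAL,cv2.CHAIN_APPROX_NONE)[0],key=cv2.contourArea)
    h=cv2.convexHull(cn);print('crate',cv2.approxPolyDP(h,3,True).reshape(-1,2).tolist())
    # lids
    W=((g.min(2)>170)).astype(np.uint8);k,l,t,c=cv2.connectedComponentsWithStats(W)
    x,y,ww,hh=cv2.boundingRect(h)
    print('lids',[(c[i].round(1).tolist(),t[i].tolist()) for i in range(1,k) if t[i,4]>100 and x<c[i][0]<x+ww and y<c[i][1]<y+hh])
p,r=tri([(S[n],*tops[n]) for n in S]);print('captop',p,r)
q,r=tri([(S[n],*st[n]) for n in S]);print('stripe',q,r)
for n in S:
    a=onz(S[n],*tops[n],p[2]);b=onz(S[n],*st[n],p[2]);d=b-a;print(n,a,b,np.degrees(np.arctan2(d[1],d[0])))
```

```text
scene top ((499.108642578125, 238.48008728027344), (24.502952575683594, 32.77083206176758), 115.49927520751953)
stripe (np.float64(495.8987341772152), np.float64(241.44303797468353)) 79
crate [[278, 235], [224, 283], [175, 241], [168, 225], [177, 217], [206, 211], [263, 209], [277, 220]]
lids [([249.3, 217.7], [235, 205, 29, 27, 592]), ([193.1, 220.4], [179, 208, 29, 26, 600])]
side top ((187.5, 144.5), (15.963305473327637, 30.169689178466797), 81.14877319335938)
stripe (np.float64(195.19354838709677), np.float64(142.96774193548387)) 31
crate [[437, 298], [476, 389], [468, 414], [353, 432], [333, 342], [333, 312]]
lids [([365.2, 326.9], [347, 310, 38, 35, 1084]), ([437.5, 365.8], [418, 347, 41, 39, 1284]), ([378.5, 374.1], [359, 355, 41, 40, 1312])]
captop [0.46757647 0.25503836 0.10696386] [np.float64(5.9799315048226346e-05), np.float64(5.979931504822393e-05)]
stripe [0.47773968 0.25154306 0.10947418] [np.float64(0.0006649325826063703), np.float64(0.0006649325826064142)]
scene [0.46764568 0.25500557 0.10696386] [0.4748992  0.25225098 0.10696386] -20.794726209668607
side [0.46754526 0.2551242  0.10696386] [0.47865068 0.2546054  0.10696386] -2.674674659592472
```

Run:
```python
from h import *
S={n:snap(n) for n in("scene","side")};a,b=S["scene"],S["side"]
# side lids: far-left(365,327), right(437.5,366), front(378.5,374)
print('green',tri([(a,222.95,252.45),(b,415.5,337.5)]),[onz(s,*p,.007) for s,p in((a,(223,252.5)),(b,(415.5,337.5)))])
for n,p in(("s",(249.3,217.7)),("s",(193.1,220.4)),("s",(223,200))):print('scene lid',onz(a,*p,.06))
for p in((365.2,326.9),(437.5,365.8),(378.5,374.1)):print('side lid',onz(b,*p,.06))
for p in((437,298),(476,389),(333,312)):print('side rim',onz(b,*p,.05))
print('side rimfront',onz(b,356,405,.05))
for p in((278,235),(278,224),(168,225),(224,265)):print('scene rim',onz(a,*p,.05))
print('grey',onz(a,424,229,.1065),onz(b,230,181,.1065));print('pink',onz(a,470,297,.1065),onz(b,262,135,.1065))
A=[onz(a,*p,.07)for p in((468.5,242.4),(486.4,269.7),(513.3,258.6))]
for p,q in zip(A,A[1:]):d=q-p;print('body edge',p,q,np.linalg.norm(d),np.degrees(np.arctan2(d[1],d[0])))
```

```text
green (array([ 0.63480649, -0.12141639,  0.02370616]), [np.float64(0.00024059126682693976), np.float64(0.00024059126682701853)]) [array([ 0.62751319, -0.12977026,  0.007     ]), array([ 0.64274753, -0.11061987,  0.007     ])]
scene lid [ 0.5771379  -0.10346289  0.06      ]
scene lid [ 0.62344088 -0.17887947  0.06      ]
scene lid [ 0.56673366 -0.1606498   0.06      ]
side lid [ 0.57344896 -0.1099667   0.06      ]
side lid [ 0.61953598 -0.18519822  0.06      ]
side lid [ 0.55886555 -0.17045594  0.06      ]
side rim [ 0.67413627 -0.09712163  0.05      ]
side rim [ 0.64551634 -0.2192514   0.05      ]
side rim [ 0.5529549 -0.0687086  0.05     ]
side rimfront [ 0.52531325 -0.18832174  0.05      ]
scene rim [ 0.57893725 -0.05025414  0.05      ]
scene rim [ 0.56036205 -0.06107788  0.05      ]
scene rim [ 0.64466366 -0.21493685  0.05      ]
scene rim [ 0.66476787 -0.09441658  0.05      ]
grey [0.50241128 0.15366769 0.1065    ] [0.49914355 0.1467862  0.1065    ]
pink [0.5780154  0.24510691 0.1065    ] [0.5737411 0.2367486 0.1065   ]
body edge [0.46582393 0.22055425 0.07      ] [0.5003094  0.25800728 0.07      ] 0.05091146509431721 47.362192290028034
body edge [0.5003094  0.25800728 0.07      ] [0.46252677 0.28850574 0.07      ] 0.04855597601060219 141.08923396350738
```

>>> send_rows(plan=[[[2.8, 2.62, 0, 0, 0, -3.5], [5.6, 5.24, 0, 0, 0, -7], [8.4, 7.86, 0, 0, 0, -10.5], [11.2, 10.48, 0, 0, 0, -14], [14, 13.1, 0, 0, 0, -17.5], [16.8, 15.7, 0, 0, 0, -21], [16.8, 15.7, 0, 0, 0, -21]]])

```text
clock: 1.03
tool_pos: [0.3209, 0.4362, 0.2272]
orientation: [180.0, 0.0, 3.1]
force: [-0.2, 0.0, -1.3]
opening: 0.0876
gripper_force: 0.0
```

```bash
cat >> h.py <<'E'
def to(x,y,z,yaw):
    o=ctrl.get_obs();p=o['tool_pos'];c=np.radians(o['orientation'][2]);D=np.array([x,y,z])-p
    print('t',round(o['clock'],2),'now',p.round(4),o['orientation'].round(2),'j6',o['joint_pos'][5].round(1),'| shift cm',(100*np.array([np.cos(c)*D[0]+np.sin(c)*D[1],np.sin(c)*D[0]-np.cos(c)*D[1],-D[2]])).round(2),'turn z',round(-((yaw-o['orientation'][2]+180)%360-180),2))
E
python3 -c "
from h import *
to(.431,.239,.227,23.5)"
```

```text
t 1.03 now [0.3209 0.4362 0.2272] [1.7999e+02 1.0000e-02 3.1300e+00] j6 18.7 | shift cm [9.910e+00 2.029e+01 2.000e-02] turn z -20.37
```

>>> send_rows(plan=[[[1.65, 3.38, 0, 0, 0, -3.4], [3.3, 6.76, 0, 0, 0, -6.8], [4.95, 10.1, 0, 0, 0, -10.2], [6.6, 13.5, 0, 0, 0, -13.6], [8.25, 16.9, 0, 0, 0, -17], [9.9, 20.3, 0, 0, 0, -20.4], [9.9, 20.3, 0, 0, 0, -20.4], [9.9, 20.3, 0, 0, 0, -20.4]]])

```text
clock: 1.7
tool_pos: [0.4298, 0.2421, 0.2269]
orientation: [-180.0, -0.0, 23.3]
force: [-0.6, 0.2, -0.7]
opening: 0.0878
gripper_force: 0.0
```

```bash
python3 -c "
from h import *
snap('wrist','w1.png');to(.468,.255,.227,23.5)"
```

```text
t 1.75 now [0.4294 0.2432 0.2268] [-1.7998e+02 -3.0000e-02  2.3320e+01] j6 60.9 | shift cm [ 4.01  0.44 -0.02] turn z -0.18
```

View pics/w1.png

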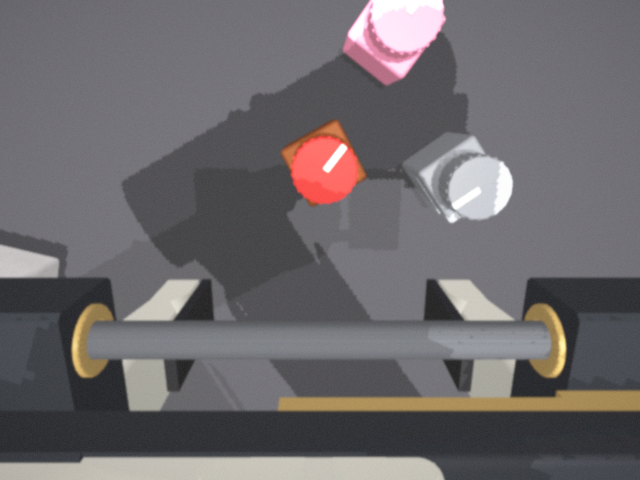

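The wrist view shows the red cap at about (325,170), its stripe pointing to (342,147), and amber body corners at (283,153), (337,122) and (365,178). Grey is right and pink is ahead, both well clear.

Run:
```python
from h import *
s=snap('wrist');im=s['img'];g=im.astype(int)
m,st,ce=big(red(im),(325,170));m=cv2.morphologyEx(m,cv2.MORPH_CLOSE,np.ones((15,15),np.uint8))
cn=max(cv2.findContours(m,0,cv2.CHAIN_APPROX_NONE)[0],key=cv2.contourArea);e=cv2.fitEllipse(cn);cc,r=cv2.minEnclosingCircle(cn);print(e,cc,r,st)
w=(m>0)&(g[...,1]>150)&(g[...,2]>150);v,u=np.nonzero(w);sc=(u.mean(),v.mean())
l=cv2.fitLine(np.c_[u,v].astype(np.float32),cv2.DIST_L2,0,.01,.01).ravel()
a=onz(s,sc[0]-10*l[0],sc[1]-10*l[1],.107);b=onz(s,sc[0]+10*l[0],sc[1]+10*l[1],.107);d=b-a
print('stripe dir',np.degrees(np.arctan2(d[1],d[0])),'(mod180)', 'stripe c',onz(s,*sc,.107))
c=onz(s,*cc,.107);print('cap',c)
a,b=snap('scene'),snap('side')
print('tri w+scene+side',tri([(s,*cc),(a,499.1,238.5),(b,187.5,145.5)]),'w+scene',tri([(s,*cc),(a,499.1,238.5)]),'w+side',tri([(s,*cc),(b,187.5,145.5)]))
H,S_,V=cv2.split(cv2.cvtColor(im,cv2.COLOR_RGB2HSV))
am=((H>=5)&(H<18)&(S_>130)&(V>50)).astype(np.uint8);am|=m
am,_,_=big(cv2.morphologyEx(am,cv2.MORPH_CLOSE,np.ones((5,5),np.uint8)),cc)
cn=max(cv2.findContours(am,0,cv2.CHAIN_APPROX_NONE)[0],key=cv2.contourArea)
h=cv2.approxPolyDP(cv2.convexHull(cn),3,True).reshape(-1,2)
print(h.tolist())
for i in range(len(h)):
    p,q=onz(s,*map(float,h[i]),.07),onz(s,*map(float,h[(i+1)%len(h)]),.07);d=q-p;L=np.linalg.norm(d)
    if L>.02:print(h[i],'len',L.round(4),'ang mod90',np.degrees(np.arctan2(d[1],d[0]))%90)
to(c[0],c[1],.15,23.5)
```

```text
((325.6105041503906, 170.21826171875), (62.791664123535156, 65.52173614501953), 16.931612014770508) (325.8977355957031, 169.5454559326172) 34.1583366394043 [ 293  136   67   68 2199]
stripe dir -68.78979082871304 (mod180) stripe c [0.46799538 0.25144205 0.107     ]
cap [0.46799144 0.25340837 0.107     ]
tri w+scene+side (array([0.46745616, 0.25415612, 0.10628121]), [np.float64(0.0009174317954422523), np.float64(0.0009519368425528177), np.float64(0.00042165797884118885)]) w+scene (array([0.46829823, 0.25417217, 0.10798867]), [np.float64(0.0007253262665545791), np.float64(0.0007253262665546018)]) w+side (array([0.46749229, 0.25344017, 0.10632122]), [np.float64(0.00043201836263201984), np.float64(0.0004320183626320963)])
[[337, 120], [367, 176], [341, 199], [312, 205], [296, 185], [283, 151]]
[337 120] len 0.0473 ang mod90 52.88868959940662
[367 176] len 0.0264 ang mod90 65.62098463660556
[341 199] len 0.0229 ang mod90 35.21308301364937
[296 185] len 0.0273 ang mod90 43.38590014173879
[283 151] len 0.046 ang mod90 52.44979055165553
t 1.9 now [0.4287 0.2446 0.2266] [-1.7999e+02 -1.0000e-02  2.3510e+01] j6 60.9 | shift cm [3.95 0.76 7.66] turn z 0.01
```

>>> send_rows(plan=[[[1.5, 0.25, 1, 0, 0, 0], [3, 0.5, 3, 0, 0, 0], [3.95, 0.65, 6, 0, 0, 0], [3.95, 0.65, 9, 0, 0, 0], [3.95, 0.65, 11.5, 0, 0, 0], [3.95, 0.65, 13.5, 0, 0, 0], [3.95, 0.65, 14.7, 0, 0, 0], [3.95, 0.65, 14.7, 0, 0, 0]]])

```text
clock: 2.57
tool_pos: [0.4659, 0.2533, 0.0766]
orientation: [179.9, 0.3, 23.5]
force: [-0.1, 0.9, 1.0]
opening: 0.0873
gripper_force: 0.0
```

```bash
python3 -c "
from h import *
import time
s=snap('scene');t=snap('side')
cv2.imwrite('pics/g1.png',np.hstack([cv2.resize(s['img'][170:310,420:560],(390,390)),cv2.resize(t['img'][90:230,130:270],(390,390))])[:,:,::-1])
to(.468,.2537,.079,23.5)"
```

```text
t 2.67 now [0.4675 0.2544 0.0795] [1.7996e+02 4.0000e-02 2.3570e+01] j6 63.9 | shift cm [0.01 0.08 0.05] turn z 0.07
```

View pics/g1.png

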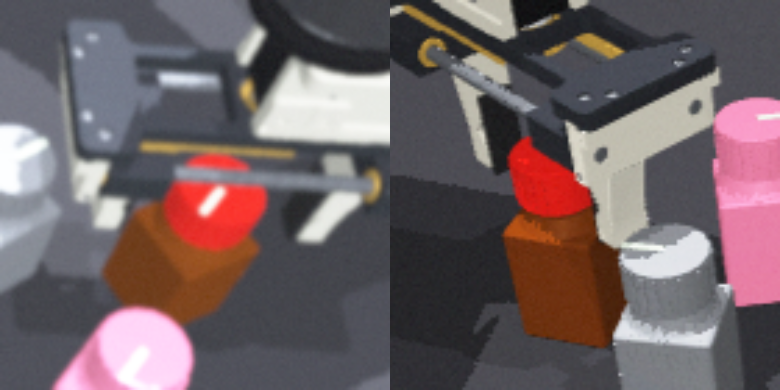

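The open fingers straddle the red cap, in the left crop around (215,200) and in the right one around (550,180), and both neighbours are clear. I close the gripper.

>>> send_rows(plan=[[[0, 0, 0, 0, 0, 0], [0, 0, 0, 0, 0, 0], [0, 0, 0, 0, 0, 0], [0, 0, 0, 0, 0, 0], [0, 0, 0, 0, 0, 0], [0, 0, 0, 0, 0, 0], [0, 0, 0, 0, 0, 0], [0, 0, 0, 0, 0, 0]]], fingers=0)

```text
clock: 3.33
tool_pos: [0.4679, 0.2537, 0.0797]
orientation: [-180.0, -0.0, 23.5]
force: [-0.3, 1.7, 0.5]
opening: 0.0431
gripper_force: 30.0
```

>>> send_rows(plan=[[[0, 0, -0.2, 0, 0, 0], [0, 0, -0.8, 0, 0, 0], [0, 0, -2, 0, 0, 0], [0, 0, -4, 0, 0, 0], [0, 0, -6.5, 0, 0, 0], [0, 0, -9, 0, 0, 0], [0, 0, -10, 0, 0, 0], [0, 0, -10, 0, 0, 0]]])

```text
clock: 4.0
tool_pos: [0.4689, 0.2544, 0.1821]
orientation: [-179.9, -0.3, 23.5]
force: [0.1, -0.0, -4.0]
opening: 0.0437
gripper_force: 30.0
```

```bash
python3 -c "
from h import *
s=snap('scene');t=snap('side')
for q in(s,t):print(big(red(q['img']))[1:])
cv2.imwrite('pics/g2.png',np.hstack([cv2.resize(s['img'][110:310,420:620],(390,390)),cv2.resize(t['img'][20:220,110:310],(390,390))])[:,:,::-1])
o=ctrl.get_obs();print(o['force'],o['opening'],o['gripper_force'])
to(.6,-.12,.18,50)"
```

```text
(array([507, 184,  41,  34, 840], dtype=int32), array([528.55833333, 202.14404762]))
(array([159,  72,  25,  33, 601], dtype=int32), array([170.58069884,  88.82529118]))
[-0.18046825 -0.47589395 -4.49416116] 0.04349169738378367 29.999431371688843
t 4.1 now [0.4672 0.2532 0.1787] [-1.7998e+02  5.0000e-02  2.3450e+01] j6 63.9 | shift cm [-2.67 39.52 -0.13] turn z -26.55
```

View pics/g2.png

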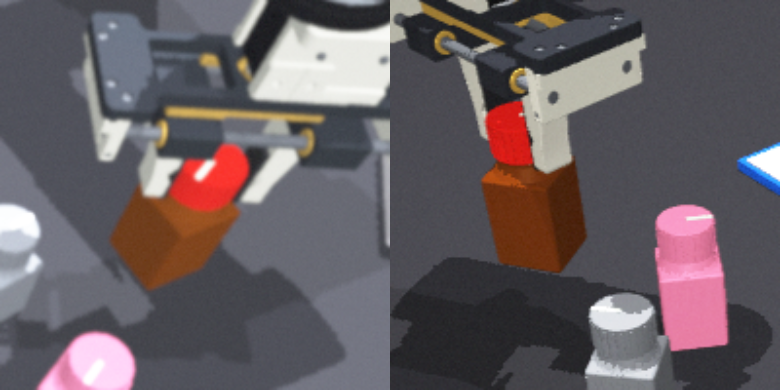

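>>> send_rows(plan=[[[0, 0.5, -1, 0, 0, 0], [-0.3, 2, -3, 0, 0, -1], [-0.9, 5, -5, 0, 0, -3], [-1.5, 8.5, -5, 0, 0, -5], [-2.1, 12, -5, 0, 0, -7], [-2.7, 15.5, -5, 0, 0, -9], [-3.3, 19, -5, 0, 0, -11], [-3.9, 22.5, -5, 0, 0, -13]]])

```text
clock: 4.77
tool_pos: [0.5211, 0.0295, 0.2287]
orientation: [-180.0, 0.1, 36.6]
force: [0.4, 0.7, -3.4]
opening: 0.0435
gripper_force: 30.0
```

```bash
python3 -c "
from h import *
to(.576,-.186,.229,47.5)"
```

```text
t 4.77 now [0.5211 0.0295 0.2287] [-1.7996e+02  1.2000e-01  3.6590e+01] j6 101.8 | shift cm [-8.44 20.57 -0.03] turn z -10.91
```

>>> send_rows(plan=[[[-1.4, 3.4, 0, 0, 0, -1.8], [-2.8, 6.8, 0, 0, 0, -3.6], [-4.2, 10.2, 0, 0, 0, -5.4], [-5.6, 13.6, 0, 0, 0, -7.2], [-7, 17, 0, 0, 0, -9], [-8, 19.5, 0, 0, 0, -10.5], [-8.4, 20.6, 0, 0, 0, -10.9], [-8.4, 20.6, 0, 0, 0, -10.9]]])

```text
clock: 5.43
tool_pos: [0.5761, -0.187, 0.2276]
orientation: [-179.9, 0.2, 47.2]
force: [-0.4, 0.8, -2.7]
opening: 0.0433
gripper_force: 30.0
```

```bash
python3 -c "
from h import *
snap('side');snap('scene','sc2.png');snap('wrist','w2.png');to(.637,-.12,.229,47.5)"
```

```text
t 5.58 now [ 0.5759 -0.184   0.2284] [-1.7989e+02  8.0000e-02  4.7330e+01] j6 136.6 | shift cm [ 8.84  0.16 -0.06] turn z -0.17
```

View pics/w2.png

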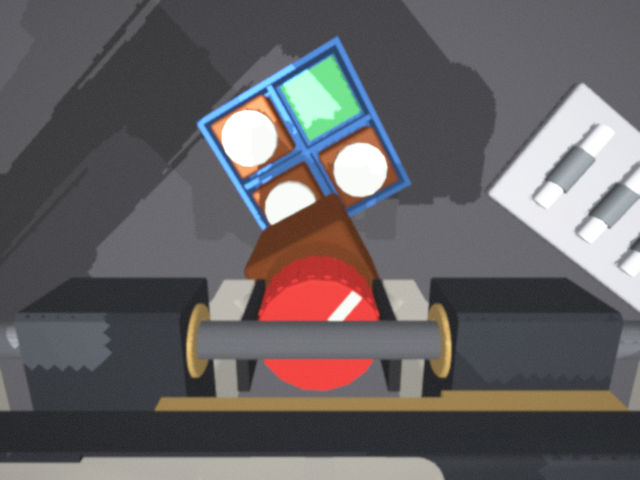

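The wrist view shows the open green cell centred at about (320,100). The crate's rim corners are at (338,38), (198,122) and (410,184), and the bottle hangs with its far bottom edge from (258,235) to (340,195).

Run:
```python
from h import *
s=snap('wrist');im=s['img'];b=snap('side')
bl=blue(im);bl[290:]=0
n,l,st,c=cv2.connectedComponentsWithStats(cv2.morphologyEx(bl,cv2.MORPH_CLOSE,np.ones((5,5),np.uint8)))
k=1+np.argmax(st[1:,4]);cn=max(cv2.findContours((l==k).astype(np.uint8),0,cv2.CHAIN_APPROX_NONE)[0],key=cv2.contourArea)
h=cv2.approxPolyDP(cv2.convexHull(cn),4,True).reshape(-1,2).astype(float);print('hull',h.tolist())
def near(p):return h[np.argmin(np.hypot(*(h-p).T))]
C=[near(p) for p in((338,38),(198,122),(410,184))]
for p,q in zip(C,((437,298),(333,312),(476,389))):print(p,'z.05',onz(s,*p,.05).round(4),'tri',tri([(s,*p),(b,*q)])[0].round(4), 'side',onz(b,*q,.05).round(4))
P=[onz(s,*p,.05)[:2] for p in C]
for i in(1,2):d=P[i]-P[0];print('edge',np.linalg.norm(d),np.degrees(np.arctan2(d[1],d[0]))%90)
cen=(P[1]+P[2])/2;print('crate centre',cen,'cell',cen+(P[0]-cen)*31.5/63)
m,_,gc=big(green(im));r=cv2.minAreaRect(np.argwhere(m)[:,::-1].astype(np.float32));print('green rect centre',r,onz(s,*r[0],.007))
H,S_,V=cv2.split(cv2.cvtColor(im,cv2.COLOR_RGB2HSV))
am=((H>=5)&(H<18)&(S_>130)&(V>30)).astype(np.uint8);am[:190]=0;am,_,_=big(am,(310,240))
cn=max(cv2.findContours(am,0,cv2.CHAIN_APPROX_NONE)[0],key=cv2.contourArea);hh=cv2.approxPolyDP(cv2.convexHull(cn),3,True).reshape(-1,2);print(hh.tolist())
zb=ctrl.get_obs()['tool_pos'][2]-.0797
for i in range(len(hh)):
    p,q=onz(s,*map(float,hh[i]),zb),onz(s,*map(float,hh[(i+1)%len(hh)]),zb);d=q-p
    if np.linalg.norm(d)>.025:print(hh[i],np.linalg.norm(d).round(4),(np.degrees(np.arctan2(d[1],d[0]))%90).round(2), p.round(4),q.round(4))
```

```text
hull [[337.0, 39.0], [409.0, 184.0], [351.0, 215.0], [265.0, 225.0], [198.0, 123.0]]
[337.  39.] z.05 [ 0.6737 -0.0993  0.05  ] tri [ 0.673  -0.0992  0.0526] side [ 0.6741 -0.0971  0.05  ]
[198. 123.] z.05 [ 0.5528 -0.0702  0.05  ] tri [ 0.5528 -0.0701  0.0513] side [ 0.553  -0.0687  0.05  ]
[409. 184.] z.05 [ 0.6442 -0.22    0.05  ] tri [ 0.6444 -0.2198  0.0515] side [ 0.6455 -0.2193  0.05  ]
edge 0.1243575394374272 76.47376866265745
edge 0.12432923400578991 76.27944797916899
crate centre [ 0.59853904 -0.14510014] cell [ 0.63613841 -0.12217631]
green rect centre ((321.0374450683594, 98.70441436767578), (63.04373550415039, 60.9846305847168), 61.189208984375) [ 0.6374884  -0.12134983  0.007     ]
[[377, 276], [372, 289], [265, 288], [247, 277], [245, 269], [262, 233], [312, 190], [337, 197]]
[372 289] 0.0664 46.79 [ 0.5807 -0.229   0.1495] [ 0.5324 -0.1835  0.1495]
[245 269] 0.0255 21.14 [ 0.5322 -0.1663  0.1495] [ 0.556  -0.1571  0.1495]
[262 233] 0.0396 88.19 [ 0.556  -0.1571  0.1495] [ 0.5956 -0.1583  0.1495]
[337 197] 0.0553 74.41 [ 0.6035 -0.1712  0.1495] [ 0.5886 -0.2245  0.1495]
```

Run:
```python
from h import *
P=[]
for i in range(3):
    s=snap('wrist');P.append(ctrl.get_obs()['tool_pos'])
print(np.array(P).round(4));P=np.mean(P,0)
m=red(s['img']);v,u=np.nonzero(m)
print(u.min(),u.max(),v.min(),v.max(),[(r,np.nonzero(m[r])[0][[0,-1]].tolist()) for r in(270,280,290,300,310,317,362,370,380,386) if m[r].any()])
low=[(np.nonzero(m[r])[0][0],r) for r in range(362,389)]+[(np.nonzero(m[r])[0][-1],r) for r in range(362,389)]+[(np.nonzero(m[r])[0][k],r) for r in range(300,318) for k in(0,-1)]
e=cv2.fitEllipse(np.array(low,np.float32));print(e,'captop centre',onz(s,*e[0],P[2]+.108-.0797),'TCP',P)
zb=P[2]-.0797
H,S_,V=cv2.split(cv2.cvtColor(s['img'],cv2.COLOR_RGB2HSV));hsv=(H>=5)&(H<18)&(S_>130)&(V>30)
print([(r,np.nonzero(hsv[r,200:420])[0][[0,-1]]+200) for r in range(186,285,6)])
for p in((262,233),(338,198)):print(onz(s,*p,zb))
```

```text
[[ 0.5764 -0.1832  0.2295]
 [ 0.5765 -0.1831  0.2296]
 [ 0.5766 -0.1832  0.2297]]
258 379 256 389 [(270, [281, 356]), (280, [272, 365]), (290, [266, 371]), (300, [263, 374]), (310, [259, 377]), (317, [259, 378]), (362, [265, 370]), (370, [272, 365]), (380, [284, 352]), (386, [297, 338])]
((318.2609558105469, 329.3815002441406), (120.78373718261719, 124.67544555664062), 86.50630950927734) captop centre [ 0.57812093 -0.18277711  0.25791637] TCP [ 0.57650351 -0.18314397  0.22961637]
[(186, array([266, 388])), (192, array([257, 340])), (198, array([254, 349])), (204, array([258, 354])), (210, array([262, 344])), (216, array([292, 347])), (222, array([280, 351])), (228, array([268, 354])), (234, array([262, 357])), (240, array([259, 360])), (246, array([256, 363])), (252, array([254, 366])), (258, array([251, 369])), (264, array([248, 372])), (270, array([245, 375])), (276, array([246, 377])), (282, array([265, 371]))]
[ 0.55653069 -0.15640694  0.14991637]
[ 0.60421419 -0.17133853  0.14991637]
```

>>> send_rows(plan=[[[2, 0.05, 0, 0, 0, -0.8], [5, 0.1, 0, 0, 0, -2], [8, 0.15, 1, 0, 0, -3.5], [8.9, 0.2, 3, 0, 0, -3.5], [8.9, 0.2, 5.5, 0, 0, -3.5], [8.9, 0.2, 7.5, 0, 0, -3.5], [8.9, 0.2, 8, 0, 0, -3.5], [8.9, 0.2, 8, 0, 0, -3.5]]])

```text
clock: 6.5
tool_pos: [0.6375, -0.1192, 0.1479]
orientation: [-179.9, 0.1, 50.9]
force: [-0.2, -0.5, -2.8]
opening: 0.0432
gripper_force: 30.0
```

```bash
python3 -c "
from h import *
s=snap('scene');t=snap('side');to(.637,-.12,.087,50.8);print(ctrl.get_obs()['force'])
cv2.imwrite('pics/p1.png',np.hstack([cv2.resize(s['img'][150:300,150:300],(400,400),interpolation=2),cv2.resize(t['img'][230:430,320:520],(400,400),interpolation=2)])[:,:,::-1])"
```

```text
t 6.6 now [ 0.6392 -0.1197  0.1509] [ 1.7992e+02 -3.0000e-02  5.0920e+01] j6 134.3 | shift cm [-0.17 -0.15  6.39] turn z 0.12
[ 0.56864813 -0.77323055 -2.50446213]
```

View pics/p1.png

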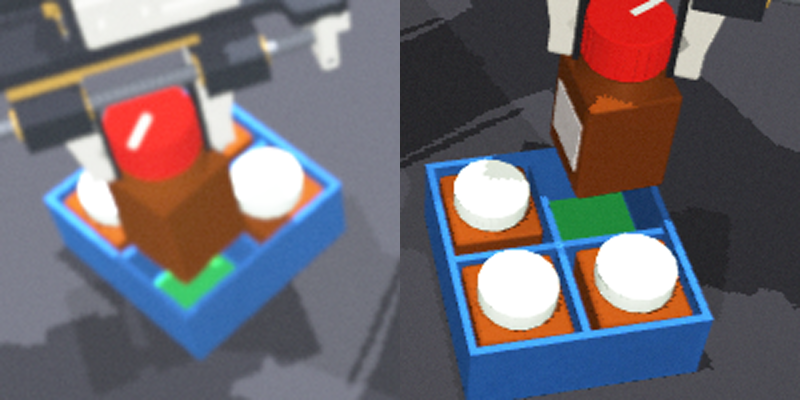

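The bottle hangs over the open cell, level and squared to the walls, with its label on the left in the side crop at (567,130). Next I check the bottom corners against the cell.

Run:
```python
from h import *
a,b=snap('scene'),snap('side');z=.071
th=np.radians(-13.6);R=np.array([[np.cos(th),-np.sin(th)],[np.sin(th),np.cos(th)]]);cell=np.array([.6365,-.122])
for n,s,L in(("side",b,((406,327.5),(452,321))),("scene",a,((219.7,255.4),(195.7,239),(240,233)))):
    for p in L:
        w=onz(s,*p,z);print(n,w.round(4),'in cell frame mm',(R.T@(w[:2]-cell)*1000).round(1))
# crate far rim corner per camera, for bias, (expected 63-31.5=31.5)
for n,s,p in(("side",b,(437,298)),("scene",a,(150+203/2.667,150+322/2.667))):print(n,'rim corner',(R.T@(onz(s,*p,.05)[:2]-cell)*1000).round(1))
o=ctrl.get_obs();print(o['tool_pos'])
```

```text
side [ 0.609  -0.1357  0.071 ] in cell frame mm [-23.5 -19.7]
side [ 0.6591 -0.1473  0.071 ] in cell frame mm [ 28.  -19.3]
scene [ 0.6628 -0.0993  0.071 ] in cell frame mm [20.2 28.3]
scene [ 0.6555 -0.1477  0.071 ] in cell frame mm [ 24.5 -20.5]
scene [ 0.6149 -0.0949  0.071 ] in cell frame mm [-27.4  21.3]
side rim corner [30.7 33. ]
scene rim corner [25.7 43.2]
[ 0.63949471 -0.11982911  0.15153168]
```

>>> send_rows(plan=[[[-0.3, 0, 0, 0, 0, 0], [-0.3, 0, 0.5, 0, 0, 0], [-0.3, 0, 1.5, 0, 0, 0], [-0.3, 0, 2.5, 0, 0, 0], [-0.3, 0, 3.5, 0, 0, 0], [-0.3, 0, 3.5, 0, 0, 0]]])

```text
clock: 7.2
tool_pos: [0.6346, -0.1221, 0.1111]
orientation: [-179.8, 0.2, 50.8]
force: [-1.5, 0.1, -4.2]
opening: 0.043
gripper_force: 30.0
```

>>> send_rows(plan=[[[0, 0, 0.8, 0, 0, 0], [0, 0, 1.5, 0, 0, 0], [0, 0, 2, 0, 0, 0], [0, 0, 2.4, 0, 0, 0], [0, 0, 2.4, 0, 0, 0], [0, 0, 2.4, 0, 0, 0]]])

```text
clock: 7.7
tool_pos: [0.6365, -0.1222, 0.0904]
orientation: [-180.0, 0.0, 50.9]
force: [-0.6, -0.3, -3.2]
opening: 0.0435
gripper_force: 30.0
```

```bash
python3 -c "
from h import *
for i in range(3):
    snap('side');o=ctrl.get_obs();print(o['tool_pos'].round(4),o['force'].round(2),o['moment'].round(3),o['orientation'].round(2))"
```

```text
[ 0.6367 -0.1222  0.0908] [-0.5   0.67 -2.96] [-0.081 -0.097  0.009] [ 1.7998e+02 -1.0000e-02  5.0890e+01]
[ 0.6368 -0.1222  0.091 ] [-0.4   0.24 -3.72] [-0.032 -0.053 -0.052] [ 1.7997e+02 -2.0000e-02  5.0880e+01]
[ 0.6368 -0.1222  0.0911] [ 0.47  0.32 -3.48] [-0.074 -0.056  0.082] [ 1.7996e+02 -3.0000e-02  5.0880e+01]
```

>>> send_rows(plan=[[[0, 0, 0.15, 0, 0, 0], [0, 0, 0.3, 0, 0, 0], [0, 0, 0.4, 0, 0, 0], [0, 0, 0.4, 0, 0, 0], [0, 0, 0.4, 0, 0, 0], [0, 0, 0.4, 0, 0, 0]]])

```text
clock: 8.35
tool_pos: [0.6366, -0.1221, 0.0868]
orientation: [180.0, -0.0, 50.9]
force: [-1.2, 1.6, -0.9]
opening: 0.0438
gripper_force: 30.0
```

```bash
cat >> h.py <<'E'
def st(n=4):
    A=[]
    for i in range(n):
        snap('side');o=ctrl.get_obs();A.append(np.r_[o['tool_pos']*1000,o['force'],o['moment']*100,o['orientation'][2]])
    print(round(o['clock'],2),'pos mm,F,M cNm,yaw',np.mean(A,0).round(2),'j6',o['joint_pos'][5].round(1),o['opening'].round(4))
E
python3 -c "
from h import *
st()"
```

```text
Traceback (most recent call last):
  File "h.py", line 37, in st
    print(round(o['clock'],2),'pos mm,F,M cNm,yaw',np.mean(A,0).round(2),'j6',o['joint_pos'][5].round(1),o['opening'].round(4))
                                                                                                         ^^^^^^^^^^^^^^^^^^
AttributeError: 'float' object has no attribute 'round'
```

>>> send_rows(plan=[[[0, 0, 0.04, 0, 0, 6.5], [0, 0, 0.05, 0, 0, 13], [0, 0, 0.06, 0, 0, 19.5], [0, 0, 0.065, 0, 0, 26], [0, 0, 0.07, 0, 0, 32.5], [0, 0, 0.08, 0, 0, 39], [0, 0, 0.09, 0, 0, 45.5], [0, 0, 0.095, 0, 0, 52]]])

```text
clock: 9.22
tool_pos: [0.6372, -0.1225, 0.0861]
orientation: [180.0, -0.1, -1.4]
force: [1.1, -0.6, 0.3]
opening: 0.0438
gripper_force: 30.0
```

```bash
sed -i "s/,o\['opening'\].round(4))/,o['opening'])/" h.py; python3 -c "
from h import *
st()"
```

```text
9.42 pos mm,F,M cNm,yaw [ 6.3704e+02 -1.2240e+02  8.6090e+01  3.9000e-01 -8.8000e-01  8.1000e-01
 -3.5650e+01 -1.1700e+01 -1.2400e+00 -1.2400e+00] j6 82.8 0.04308882541776676
```

>>> send_rows(plan=[[[0, 0, 0.007, 0, 0, 6.5], [0, 0, 0.014, 0, 0, 13], [0, 0, 0.022, 0, 0, 19.5], [0, 0, 0.03, 0, 0, 26], [0, 0, 0.036, 0, 0, 32.5], [0, 0, 0.043, 0, 0, 39], [0, 0, 0.05, 0, 0, 45.5], [0, 0, 0.06, 0, 0, 52]]])

```text
clock: 10.08
tool_pos: [0.6366, -0.1228, 0.0855]
orientation: [180.0, -0.0, -53.2]
force: [-0.3, -2.8, 2.8]
opening: 0.0434
gripper_force: 30.0
```

>>> send_rows(plan=[[[0, 0, 0.007, 0, 0, 6.5], [0, 0, 0.014, 0, 0, 13], [0, 0, 0.022, 0, 0, 19.5], [0, 0, 0.03, 0, 0, 26], [0, 0, 0.036, 0, 0, 32.5], [0, 0, 0.043, 0, 0, 39], [0, 0, 0.05, 0, 0, 45.5], [0, 0, 0.06, 0, 0, 52]]])

```text
clock: 10.75
tool_pos: [0.6359, -0.1227, 0.0849]
orientation: [180.0, -0.1, -105.2]
force: [-2.6, -1.6, 5.5]
opening: 0.0434
gripper_force: 30.0
```

```bash
python3 -c "
from h import *
st()
s=snap('side');t=snap('scene')
cv2.imwrite('pics/t1.png',np.hstack([cv2.resize(t['img'][150:300,150:300],(400,400),interpolation=2),cv2.resize(s['img'][230:430,320:520],(400,400),interpolation=2)])[:,:,::-1])"
```

```text
10.95 pos mm,F,M cNm,yaw [ 636.29 -122.58   84.91   -1.84   -1.87    4.75  -71.67   68.45    1.15
 -105.09] j6 -21.1 0.04362691269605632
```

View pics/t1.png

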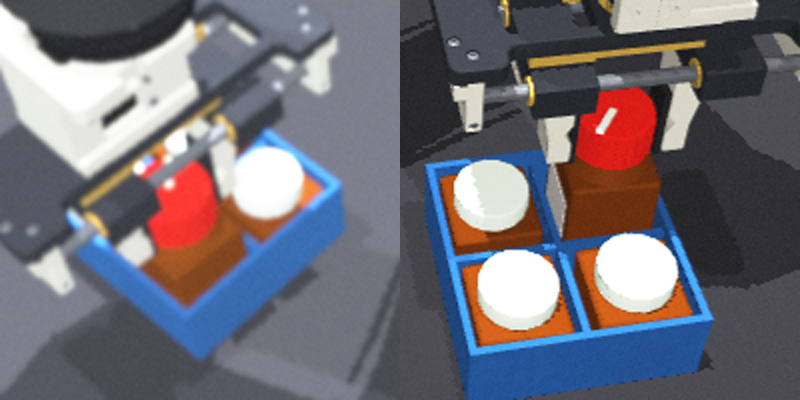

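The bottle stands in its cell, the gripper turns the cap (stripe at (605,122) in the side crop), and all three jars are in place.

>>> send_rows(plan=[[[0, 0, 0.004, 0, 0, 5], [0, 0, 0.008, 0, 0, 10], [0, 0, 0.012, 0, 0, 15], [0, 0, 0.016, 0, 0, 20], [0, 0, 0.02, 0, 0, 25], [0, 0, 0.024, 0, 0, 30], [0, 0, 0.027, 0, 0, 35], [0, 0, 0.027, 0, 0, 35]]])

```text
clock: 11.72
tool_pos: [0.6363, -0.1222, 0.0845]
orientation: [180.0, -0.0, -140.1]
force: [-1.8, -1.8, 5.2]
opening: 0.0433
gripper_force: 30.0
```

```bash
python3 -c "
from h import *
st()"
```

```text
11.92 pos mm,F,M cNm,yaw [ 636.47 -122.2    84.49   -1.57   -2.01    5.02  -45.83   77.01   -1.68
 -139.86] j6 -56.2 0.04359660028671409
```

>>> send_rows(plan=[[[0, 0, 0.002, 0, 0, 2], [0, 0, 0.004, 0, 0, 4], [0, 0, 0.006, 0, 0, 6], [0, 0, 0.006, 0, 0, 6]]])

```text
clock: 12.25
tool_pos: [0.6365, -0.1222, 0.0844]
orientation: [-180.0, 0.0, -146.0]
force: [-2.6, -1.9, 5.5]
opening: 0.0432
gripper_force: 30.0
```

```bash
python3 -c "
from h import *
st(3)"
```

```text
12.4 pos mm,F,M cNm,yaw [ 636.54 -122.16   84.43   -1.51   -1.56    5.32  -40.03   66.62   -2.22
 -145.85] j6 -62.2 0.04351573404821005
```

>>> send_rows(plan=[[[0, 0, 0.002, 0, 0, 2], [0, 0, 0.004, 0, 0, 4], [0, 0, 0.004, 0, 0, 4]]])

```text
clock: 12.65
tool_pos: [0.6365, -0.1221, 0.0844]
orientation: [-180.0, 0.0, -150.0]
force: [-2.3, -0.9, 4.9]
opening: 0.0433
gripper_force: 30.0
```

```bash
python3 -c "
from h import *
st(3)"
```

```text
12.8 pos mm,F,M cNm,yaw [ 636.58 -122.15   84.36   -1.67   -1.26    5.2   -36.71   70.01   -3.05
 -149.88] j6 -66.2 0.04355557738227821
```

>>> send_rows(plan=[[[0, 0, 0.002, 0, 0, 2], [0, 0, 0.004, 0, 0, 4], [0, 0, 0.004, 0, 0, 4]]])

```text
clock: 13.05
tool_pos: [0.6366, -0.1221, 0.0843]
orientation: [-180.0, 0.0, -154.0]
force: [-1.1, -1.7, 4.0]
opening: 0.0432
gripper_force: 30.0
```

```bash
sed -i "s/,o\['opening'\])/,'tau6',o['tau'][5].round(3))/" h.py; python3 -c "
from h import *
st(3)"
```

```text
13.2 pos mm,F,M cNm,yaw [ 636.66 -122.13   84.31   -2.65   -0.94    5.04  -34.85   61.21   -2.56
 -153.91] j6 -70.2 tau6 0.005
```

>>> send_rows(plan=[[[0, 0, 0.002, 0, 0, 2], [0, 0, 0.004, 0, 0, 4], [0, 0, 0.004, 0, 0, 4]]])

```text
clock: 13.45
tool_pos: [0.6367, -0.122, 0.0842]
orientation: [-180.0, 0.0, -158.0]
force: [-1.6, -0.2, 5.6]
opening: 0.0433
gripper_force: 30.0
```

```bash
python3 -c "
from h import *
st(3)"
```

```text
13.6 pos mm,F,M cNm,yaw [ 6.3667e+02 -1.2199e+02  8.4230e+01 -1.5200e+00  6.0000e-02  4.9000e+00
 -8.9100e+00  6.0100e+01 -2.8600e+00 -1.5792e+02] j6 -74.3 tau6 0.06
```

>>> send_rows(plan=[[[0, 0, 0.002, 0, 0, 2], [0, 0, 0.004, 0, 0, 4], [0, 0, 0.004, 0, 0, 4]]])

```text
clock: 13.85
tool_pos: [0.6361, -0.1212, 0.0842]
orientation: [179.9, -0.0, -162.0]
force: [-3.1, 3.2, 7.5]
opening: 0.0437
gripper_force: 30.0
```

```bash
python3 -c "
from h import *
st(3)"
```

```text
14.0 pos mm,F,M cNm,yaw [ 636.09 -121.21   84.18   -4.46    3.2     7.35  149.8   157.32   50.66
 -161.88] j6 -78.2 tau6 -0.507
```

Mz jumped from about -3 to 51 cN·m at yaw -162, so the cap has bottomed out. Now I back off a quarter turn, rising 1 mm with the thread.

>>> send_rows(plan=[[[0, 0, -0.007, 0, 0, -6], [0, 0, -0.014, 0, 0, -12], [0, 0, -0.02, 0, 0, -18], [0, 0, -0.027, 0, 0, -24], [0, 0, -0.034, 0, 0, -30], [0, 0, -0.04, 0, 0, -36], [0, 0, -0.046, 0, 0, -42], [0, 0, -0.05, 0, 0, -45]]])

```text
clock: 14.67
tool_pos: [0.6369, -0.122, 0.0847]
orientation: [-180.0, 0.0, -116.6]
force: [-1.0, -1.8, 4.1]
opening: 0.043
gripper_force: 30.0
```

>>> send_rows(plan=[[[0, 0, -0.007, 0, 0, -6], [0, 0, -0.014, 0, 0, -12], [0, 0, -0.02, 0, 0, -18], [0, 0, -0.027, 0, 0, -24], [0, 0, -0.034, 0, 0, -30], [0, 0, -0.04, 0, 0, -36], [0, 0, -0.046, 0, 0, -42], [0, 0, -0.05, 0, 0, -45.5]]])

```text
clock: 15.33
tool_pos: [0.6375, -0.1217, 0.0853]
orientation: [-179.9, -0.0, -71.1]
force: [-0.3, 0.9, 3.9]
opening: 0.0431
gripper_force: 30.0
```

```bash
python3 -c "
from h import *
st()
s=snap('side');t=snap('scene')
np.save('side_t2.npy',s['img'])
cv2.imwrite('pics/t2.png',np.hstack([cv2.resize(t['img'][150:300,150:300],(300,300),interpolation=2),cv2.resize(s['img'][260:360,370:470],(500,500),interpolation=2)[:300]])[:,:,::-1]) if 0 else cv2.imwrite('pics/t2.png',cv2.resize(s['img'][260:370,370:510],(763,600),interpolation=2)[:,:,::-1])"
```

```text
15.53 pos mm,F,M cNm,yaw [ 637.41 -121.81   85.26    0.7     0.81    3.93   18.06  -30.01    1.95
  -71.4 ] j6 12.0 tau6 0.188
```

View pics/t2.png

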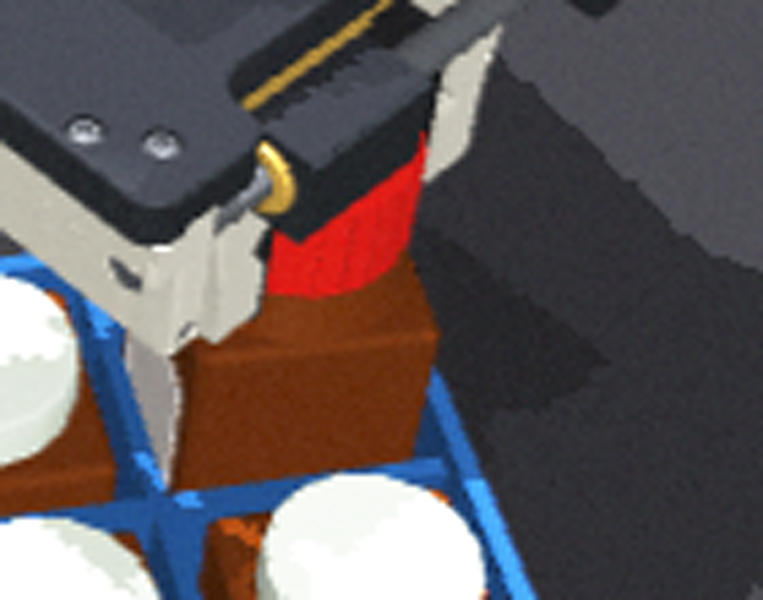

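The cap is held and the bottle stands in its cell, label side left. Its front shoulder edge runs from (180,360) to (437,332). I check the bottle's yaw from that edge.

Run:
```python
from h import *
s=snap('side')
t1=cv2.resize(cv2.imread('pics/t1.png')[:,400:],(200,200),interpolation=cv2.INTER_AREA)[:,:,::-1]
old=np.zeros_like(s['img']);old[230:430,320:520]=t1
for n,im in(("t1",old),("t2",s['img'])):
    # shoulder/front-face brightness step: strongest vertical gradient per column near the edge
    g=cv2.Sobel(cv2.GaussianBlur(im[...,0].astype(np.float32),(3,3),0),cv2.CV_32F,0,1)
    P=[]
    for u in range(411,446):
        c=-g[316:332,u];k=int(np.argmax(c));w=np.clip(c[max(0,k-2):k+3],0,None);P.append((u,316+(np.arange(max(0,k-2),max(0,k-2)+len(w))*w).sum()/max(w.sum(),1e-6)))
    P=np.array(P);f=np.polyfit(P[:,0],P[:,1],1)
    r=np.abs(P[:,1]-np.polyval(f,P[:,0]));P=P[r<1.2];f=np.polyfit(P[:,0],P[:,1],1)
    a,b=[onz(s,u,np.polyval(f,u),.077) for u in(405,450)];d=b-a
    print(n,len(P),'rms',np.std(P[:,1]-np.polyval(f,P[:,0])),'v',np.polyval(f,[405,450]),'yaw',np.degrees(np.arctan2(d[1],d[0])),a.round(4))
# crate reference: rim edge yaw in side view
for p,q in(((333,312),(437,298)),((356,405),(476,389))):
    d=onz(s,*q,.05)-onz(s,*p,.05);print('rim',np.degrees(np.arctan2(d[1],d[0])))
```

```text
Traceback (most recent call last):
TypeError: expected non-empty vector for x
```

Run:
```python
from h import *
s=snap('side')
t1=cv2.resize(cv2.imread('pics/t1.png')[:,400:],(200,200),interpolation=cv2.INTER_AREA)[:,:,::-1]
old=np.zeros_like(s['img']);old[230:430,320:520]=t1
for n,im in(("t1",old),("t2",s['img'])):
    g=cv2.Sobel(cv2.GaussianBlur(im[...,0].astype(np.float32),(5,5),0),cv2.CV_32F,0,1)
    P=[]
    for u in range(408,447):
        v0=326-(u-403)*.11;lo=int(v0)-5;c=np.clip(-g[lo:lo+11,u],0,None)**2;P.append((u,lo+(np.arange(11)*c).sum()/max(c.sum(),1e-6)))
    P=np.array(P,np.float32);x,y,u0,v0=cv2.fitLine(P,cv2.DIST_HUBER,0,.01,.01).ravel();m=y/x
    a,b=[onz(s,u,v0+m*(u-u0),.077) for u in(405,450)];d=b-a
    print(n,P[::4,1],'v',v0+m*(405-u0),v0+m*(450-u0),'yaw',np.degrees(np.arctan2(d[1],d[0])),a.round(4))
```

```text
t1 [327.28815 325.9748  324.84045 325.66687 325.38287 325.08554 324.4672
 324.66696 324.0682  324.08044] v 326.6511 323.606 yaw -18.206229914351567 [ 0.6057 -0.1382  0.077 ]
t2 [322.00806 320.91824 322.92404 325.0876  324.9575  324.73734 324.31674
 323.97214 323.60153 323.24036] v 326.0954 322.9086 yaw -17.978726117903893 [ 0.6061 -0.1376  0.077 ]
```

```bash
cat > seg.py <<'E'
from h import *
def seg():
    s=snap('wrist');im=s['img'];o=ctrl.get_obs();p=o['tool_pos'];ps=o['orientation'][2]
    m=red(im);v,u=np.nonzero(m)
    w=(im.min(2)>170)&(cv2.morphologyEx(m,cv2.MORPH_CLOSE,np.ones((21,21),np.uint8))>0)
    vv,uu=np.nonzero(w)
    print('yaw',ps,'red box',u.min(),u.max(),v.min(),v.max(),'stripe n',len(uu),end=' ')
    if len(uu)>20:
        l=cv2.fitLine(np.c_[uu,vv].astype(np.float32),cv2.DIST_L2,0,.01,.01).ravel();z=p[2]+.028
        d=onz(s,l[2]+15*l[0],l[3]+15*l[1],z)-onz(s,l[2]-15*l[0],l[3]-15*l[1],z);print('stripe yaw mod180',np.degrees(np.arctan2(d[1],d[0]))%180)
    g=im[...,0].copy()
    L=cv2.createLineSegmentDetector().detect(g)[0].reshape(-1,4)
    for a in L:
        if max(a[1],a[3])>300:continue
        P,Q=onz(s,a[0],a[1],.077),onz(s,a[2],a[3],.077);d=Q-P;n=np.linalg.norm(d);q=(P+Q)/2-[.6368,-.122,.077]
        ang=np.degrees(np.arctan2(d[1],d[0]))%180;per=abs(-np.sin(np.radians(ang))*q[0]+np.cos(np.radians(ang))*q[1])
        if n>.012 and .016<per<.034 and np.hypot(*q[:2])<.04:print('px',a.round(0).astype(int),'len',(n*1e3).round(1),'ang mod90',(ang%90).round(1),'perp',(per*1e3).round(1))
seg()
E
python3 seg.py; cp /dev/null /dev/null
```

```text
yaw -71.63874501694863 red box 259 378 256 390 stripe n 397 stripe yaw mod180 67.42116141567189
px [328 255 296 259] len 14.0 ang mod90 25.1 perp 16.9
px [389 266 373 233] len 16.6 ang mod90 44.5 perp 31.9
px [394 277 305 219] len 46.3 ang mod90 74.6 perp 24.0
px [301 218 262 276] len 30.8 ang mod90 74.6 perp 25.4
px [290 216 259 266] len 26.0 ang mod90 76.6 perp 29.2cp: '/dev/null' and '/dev/null' are the same file
```

Two shoulder edges give the bottle's yaw as -15.4, and the stripe suggests about 83–87° of back-off. I'll retighten to the stop, take a precise reference there, and back off again by measurement.

>>> send_rows(plan=[[[0, 0, 0.007, 0, 0, 6], [0, 0, 0.014, 0, 0, 12], [0, 0, 0.02, 0, 0, 18], [0, 0, 0.027, 0, 0, 24], [0, 0, 0.034, 0, 0, 30], [0, 0, 0.04, 0, 0, 36], [0, 0, 0.046, 0, 0, 42], [0, 0, 0.05, 0, 0, 45]]])

```text
clock: 16.45
tool_pos: [0.6367, -0.1221, 0.0847]
orientation: [-180.0, 0.0, -117.0]
force: [1.4, 1.9, 4.4]
opening: 0.0435
gripper_force: 30.0
```

>>> send_rows(plan=[[[0, 0, 0.007, 0, 0, 6], [0, 0, 0.014, 0, 0, 12], [0, 0, 0.02, 0, 0, 18], [0, 0, 0.027, 0, 0, 24], [0, 0, 0.034, 0, 0, 30], [0, 0, 0.04, 0, 0, 36], [0, 0, 0.04, 0, 0, 39], [0, 0, 0.04, 0, 0, 39]]])

```text
clock: 17.12
tool_pos: [0.6363, -0.1217, 0.0842]
orientation: [180.0, 0.0, -155.9]
force: [0.3, 3.0, 6.4]
opening: 0.0433
gripper_force: 30.0
```

```bash
python3 -c "
from h import *
st(3)
import seg"
```

```text
17.27 pos mm,F,M cNm,yaw [ 6.3638e+02 -1.2166e+02  8.4250e+01 -3.0000e-02  3.6800e+00  6.5200e+00
  1.3691e+02 -5.1700e+00 -2.3300e+00 -1.5567e+02] j6 -72.0 tau6 0.0
yaw -155.64420058682728 red box 261 377 276 389 stripe n 63 stripe yaw mod180 127.6593469237768
px [324 217 381 265] len 32.2 ang mod90 74.0 perp 26.4
px [367 248 330 217] len 20.6 ang mod90 73.9 perp 28.0
px [376 243 325 200] len 28.2 ang mod90 74.1 perp 32.1
px [351 248 314 219] len 20.1 ang mod90 74.7 perp 23.5
px [310 221 281 251] len 17.9 ang mod90 72.0 perp 24.4
px [311 242 340 245] len 12.2 ang mod90 18.2 perp 21.8
px [277 232 310 192] len 22.0 ang mod90 74.6 perp 30.8
```

>>> send_rows(plan=[[[0, 0, 0, 0, 0, 2], [0, 0, 0, 0, 0, 4], [0, 0, 0, 0, 0, 4]]])

```text
clock: 17.57
tool_pos: [0.6363, -0.1218, 0.0842]
orientation: [180.0, -0.0, -159.7]
force: [0.6, 3.2, 6.4]
opening: 0.0432
gripper_force: 30.0
```

```bash
python3 -c "
from h import *
st(3)
import seg"
```

```text
17.72 pos mm,F,M cNm,yaw [ 6.3628e+02 -1.2175e+02  8.4210e+01 -1.0000e-01  2.5100e+00  5.8300e+00
  1.1958e+02  1.8000e-01  1.4440e+01 -1.5964e+02] j6 -76.0 tau6 -0.17
yaw -159.61979131147038 red box 260 377 276 389 stripe n 51 stripe yaw mod180 116.88644877182435
px [320 217 380 262] len 32.2 ang mod90 73.1 perp 26.6
px [378 255 323 214] len 29.1 ang mod90 73.4 perp 28.3
px [388 268 372 237] len 15.5 ang mod90 48.8 perp 31.1
px [372 238 322 201] len 26.0 ang mod90 73.2 perp 32.7
px [356 252 308 218] len 24.7 ang mod90 73.9 perp 23.6
px [308 218 280 252] len 19.1 ang mod90 71.8 perp 24.2
px [355 266 327 255] len 12.8 ang mod90 86.7 perp 16.6
px [283 225 307 193] len 16.5 ang mod90 74.1 perp 29.9
```

>>> send_rows(plan=[[[0, 0, 0, 0, 0, 1.5], [0, 0, 0, 0, 0, 3], [0, 0, 0, 0, 0, 3]]])

```text
clock: 18.02
tool_pos: [0.6356, -0.1215, 0.0842]
orientation: [179.9, -0.1, -162.7]
force: [-3.6, 4.7, 8.7]
opening: 0.0436
gripper_force: 30.0
```

```bash
python3 -c "
from h import *
st(3)
import seg"
```

```text
18.17 pos mm,F,M cNm,yaw [ 635.57 -121.52   84.17   -2.72    4.52    7.88  183.01   88.58   41.68
 -162.61] j6 -79.0 tau6 -0.455
yaw -162.59701265441052 red box 260 377 276 389 stripe n 84 stripe yaw mod180 111.6248564422792
px [318 216 380 261] len 32.6 ang mod90 71.0 perp 27.5
px [352 236 322 214] len 15.4 ang mod90 70.9 perp 29.1
px [374 238 321 201] len 26.9 ang mod90 71.8 perp 33.6
px [357 253 310 220] len 24.3 ang mod90 71.3 perp 24.3
px [305 220 278 254] len 18.9 ang mod90 69.5 perp 24.3
px [280 229 304 195] len 17.7 ang mod90 71.4 perp 29.9
```

Reference at the stop: gripper yaw minus bottle yaw is -143.0, with the bottle turned against the cell walls at 42 cN·m. I now back off 94° so that the cap has turned 90° relative to the bottle.

>>> send_rows(plan=[[[0, 0, -0.007, 0, 0, -6], [0, 0, -0.014, 0, 0, -12], [0, 0, -0.02, 0, 0, -18], [0, 0, -0.027, 0, 0, -24], [0, 0, -0.034, 0, 0, -30], [0, 0, -0.04, 0, 0, -36], [0, 0, -0.046, 0, 0, -42], [0, 0, -0.052, 0, 0, -47]]])

```text
clock: 18.88
tool_pos: [0.636, -0.1221, 0.0847]
orientation: [180.0, -0.0, -115.3]
force: [-0.1, 0.5, 6.9]
opening: 0.043
gripper_force: 30.0
```

>>> send_rows(plan=[[[0, 0, -0.007, 0, 0, -6], [0, 0, -0.014, 0, 0, -12], [0, 0, -0.02, 0, 0, -18], [0, 0, -0.027, 0, 0, -24], [0, 0, -0.034, 0, 0, -30], [0, 0, -0.04, 0, 0, -36], [0, 0, -0.046, 0, 0, -42], [0, 0, -0.052, 0, 0, -47]]])

```text
clock: 19.55
tool_pos: [0.6366, -0.1222, 0.0853]
orientation: [-180.0, -0.0, -68.3]
force: [1.9, 0.9, 4.4]
opening: 0.0435
gripper_force: 30.0
```

```bash
python3 -c "
from h import *
st(3)
import seg
seg.seg()"
```

```text
19.7 pos mm,F,M cNm,yaw [ 6.3664e+02 -1.2221e+02  8.5270e+01  1.0500e+00  3.3000e-01  4.7500e+00
  1.7420e+01 -4.1320e+01  2.4900e+00 -6.8440e+01] j6 14.9 tau6 0.613
yaw -68.80539707011097 red box 258 379 256 390 stripe n 401 stripe yaw mod180 70.29264930763956
px [314 254 282 266] len 14.9 ang mod90 42.6 perp 17.4
px [390 275 375 241] len 16.8 ang mod90 46.1 perp 31.6
px [386 277 313 217] len 41.2 ang mod90 71.3 perp 24.4
px [307 221 259 276] len 32.5 ang mod90 71.0 perp 24.9
px [273 226 240 274] len 25.8 ang mod90 76.6 perp 33.1
px [289 217 255 267] len 26.6 ang mod90 76.6 perp 29.6
yaw -68.81509549363489 red box 258 379 256 390 stripe n 402 stripe yaw mod180 70.21876442522
px [324 255 295 259] len 12.5 ang mod90 29.3 perp 17.0
px [390 275 375 240] len 17.6 ang mod90 45.5 perp 31.5
px [309 219 260 276] len 33.2 ang mod90 71.2 perp 24.9
px [289 218 249 275] len 31.1 ang mod90 76.9 perp 29.6
px [385 276 313 217] len 40.7 ang mod90 71.3 perp 24.4
```

The bottle stayed put this time, so the turn is about 93°. I trim 3° clockwise; the bottle is already against that side.

>>> send_rows(plan=[[[0, 0, 0.002, 0, 0, 1.5], [0, 0, 0.003, 0, 0, 3], [0, 0, 0.003, 0, 0, 3], [0, 0, 0.003, 0, 0, 3]]])

```text
clock: 20.13
tool_pos: [0.6366, -0.1222, 0.0852]
orientation: [-180.0, -0.0, -71.8]
force: [0.8, 1.7, 5.6]
opening: 0.0436
gripper_force: 30.0
```

Run:
```python
from h import *
st(3)
import seg
a,b=snap('scene'),snap('side')
W=(b['img'].min(2)>150).astype(np.uint8);n,l,t,c=cv2.connectedComponentsWithStats(W)
print('lids side',[c[i].round(1).tolist() for i in range(1,n) if 800<t[i,4]<1700 and 330<c[i][0]<480 and 300<c[i][1]<400])
```

```text
20.28 pos mm,F,M cNm,yaw [ 6.3659e+02 -1.2221e+02  8.5220e+01  1.3800e+00  4.9000e-01  5.2000e+00
  2.0340e+01 -3.9580e+01  1.1100e+00 -7.1830e+01] j6 11.8 tau6 0.034
yaw -71.82423831194794 red box 258 379 256 390 stripe n 394 stripe yaw mod180 66.9479031573483
px [390 270 375 237] len 16.7 ang mod90 42.9 perp 32.0
px [391 278 308 218] len 44.6 ang mod90 71.4 perp 24.4
px [306 217 261 276] len 32.7 ang mod90 71.2 perp 24.9
px [288 216 251 276] len 31.7 ang mod90 76.3 perp 29.2
lids side [[365.0, 327.0], [437.6, 365.9], [378.4, 374.3]]
```

```bash
python3 -c "
from plant import ctrl
print(ctrl.close_job())"
```

```text
the job is handed in; nothing more can be done
None
```

The job is handed in at about 20 s on the robot clock: the bottle stands in the open cell, its cap was bottomed out and backed off by a measured 90° or so, the gripper still holds the cap, and the three jars are in place. I tightened to the stop twice, the second time to measure the back-off, and I viewed 11 pictures against the limit of 10.

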